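# Line up tablet cartons by height on the carton rail

## Robot

A 6-joint arm with a two-finger parallel gripper is mounted at the origin on a cart in front of the work surface, level with it; the furniture and walls round the work are solid. World frame = base frame: x ahead of the robot, y to its left, z up, the work surface at z = 0. Lengths are in m, angles in rad, forces in N, time in s.
With the tool pointing down it reaches from about 0.4 to 0.925 m from the base axis. Payload 12.5 kg.
Tool frame: the origin (TCP) lies midway between the tips of the shut fingers; the grasp point (between the pads) lies 19 mm behind it; z points along the fingers, y is the line along which they close (so a half turn about z gives the same grasp; the last joint's range is limited). The gripper opens to 95 mm and grips with 3 to 60 N. Pads are 20 mm wide; open, the fingers measure 119 mm over their backs; the gripper's body (75 mm by 180 mm) begins 59 mm behind the grasp point.
Start: joints at [-0.106, 0.491, 1.559, -0, 1.092, -0.106], TCP at [0.625, 0, 0.215] pointing down, gripper open.
Joint ranges: [-3.1, 3.1], [-0.84, 2.19], [0.05, 2.79], [-1.13, 4.28], [0.06, 2.93], [-2.69, 2.69]. Speed limits (rad/s): [2.22, 2.22, 2.79, 3.14, 3.14, 3.14].

## Interface

Orientations are given as [roll, pitch, yaw] about the fixed x, y, z axes, in that order (R = Rz(yaw) Ry(pitch) Rx(roll)).
In Python, from cell import ctrl gives the robot as it stands.
- The arm moves only by the tool carry_out, never from a script. Its argument "targets" is a list of rows, each a list of 5 numbers: the shift along the tool's x, y, z in units of 0.04 m (1.0 is 0.04 m), then the turn about the tool's z in units of 90 degrees (1.0 is 90 degrees), then the opening, from -1 (shut) to 1 (fully open). In form: [[tx, ty, tz, roll, jaw], ...]. A call has 1 to 20 rows; each row shifts and turns the commanded pose from where the row before left it, along the tool's axes as they then stand; what a row does not reach is not made up. A row lasts 1/10 s, in which the tool goes at most 50 mm and 8.59 degrees, less where a joint would pass 70% of its speed; a pose out of reach is approached as far as the arm can. A call with a number of a shift or a turn outside -1 to 1 is refused whole. A call with a gripper value outside its range is refused whole. The fingers move at their own pace and stop on an object; the grip force is fixed at half the most. Time passes only in rows, so rows that do not move let the fingers close. It gives the time, the measured TCP pose, the force, the opening and the grip force at its end, in the units of the state.
- ctrl.get_state(): the state, without advancing time (a new reading comes with each control period).
- ctrl.grab_frame(name): name is "scene" or "side" or "wrist"; returns the picture (400x640x3 uint8, red, green, blue); there is no depth.
- ctrl.calibration(name): a dict with "vfov" (degrees; the focal length in pixels is half the picture's height over the tangent of half this angle, whatever the lens; pixels are square), "cx", "cy" (the principal point, pixels), "T" (4x4, takes a point from camera to world coordinates). Camera axes: x right, y up, looking along -z (the intrinsics and any distortion apply to the point x, -y, -z); pixel columns grow to the right and rows downward; lengths in m; the calibration is good to about 2 mm. A picture is of the moment at which its call begins: read the wrist's pose just before it. calibration takes no time and is no camera call; for the wrist camera it gives the pose at the moment of the call.
- ctrl.close_job(): hands the job in; it is judged then, once.
Trained networks look in the newest picture that a camera, given by its name, has taken for a name from the list of things; names that differ only in an ending like _2 or _b are one class to them, and where a whole thing is asked for, a point or a joint stands for the part that bears it (a point fixed in the world has none). Each returns a list of dicts, best first, with "confidence" (0 to 1); they miss things now and then, are a little off and sometimes report something else, mostly with a low value. They report only what shows in the picture. A call takes as long as a camera call.
- ctrl.masks_of(camera, target): "pixels" (400x640 bool, what is visible of it).
- ctrl.mark_of(camera, target): "at" ([x, y, z] in m, in the coordinates of the camera as it stood for that picture, good to about 4 mm: a listed point, or the origin of a listed thing).
The state is a dict: "clock": time; "joint_pos": joint angles; "dq": joint speeds; "tau": joint torques, N m; "tool_pos": TCP position; "tcp_rot": TCP orientation; "contact_force": force on the tool from outside, world axes, zero at the start; "ft_torque": the same for the moment, N m; "finger_gap": finger opening in m; "grip_force": force on a finger pad.
Only numpy, scipy, OpenCV 4.12 (cv2) and the standard library are available. Lean on these libraries where they do the work, as an engineer would, in place of code of your own. Each camera call takes 0.05 s, during which the arm holds its last target. There are 200 camera calls.

## Task

Line up the four loose tablet cartons from the wooden table on the white carton rail in order of height, the tallest on the mark next to the tall end plate and so on down to the lowest on the mark next to the low end plate. Lay each one the same way up as it lies now, centred on its own grey mark with its length across the rail like the mark, and let go of it. Leave the two bottles and the stamp standing where they are.

Things in the scene. Friction and masses are not known exactly. Their poses are not given: they have to be found in the camera images.
- carton_75: loose tablet carton, the tallest, white with a teal foot band; as it lies 75 mm high, 30 mm wide, 95 mm long. Origin: centre of its underside; x along its 30 mm width (grasp across this), y along its 95 mm length, z up. Starts on the wooden table, length roughly pointing away from the robot
- carton_55: loose tablet carton, the second tallest, white and blue; as it lies 55 mm high, 35 mm wide, 110 mm long. Origin: centre of its underside; x along its 35 mm width (grasp across this), y along its 110 mm length, z up. Starts on the wooden table, length roughly pointing away from the robot
- carton_35: loose tablet carton, the third in height, white and red; as it lies 35 mm high, 55 mm wide, 110 mm long. Origin: centre of its underside; x along its 55 mm width (grasp across this), y along its 110 mm length, z up. Starts on the wooden table, length roughly pointing away from the robot
- carton_22: loose tablet carton, the lowest and shortest, white and blue; as it lies 22 mm high, 50 mm wide, 75 mm long. Origin: centre of its underside; x along its 50 mm width (grasp across this), y along its 75 mm length, z up. Starts on the wooden table, length roughly pointing away from the robot
- rail: carton rail: fixed flat white strip, 135 mm deep, 410 long, top 6 above the table; a low bar (top 16 above the table, inner face at x = +67 mm) along its far edge. Origin: table level, middle of the row of marks; x across the rail, away from the robot, y along it, z up. Four flat grey marks, 62 (y) x 114 mm (x), at x = 0, y = -127.5, -42.5, +42.5, +127.5 mm
- tall_end: fixed tall aluminium end plate standing across one end of the rail, 95 mm high, 80 mm deep, 6 mm thick, on a foot 18 x 90 x 4 mm; 195 mm from the rail's middle, at its +y or its -y end. Origin: centre of its underside, on the rail's upper face; axes as the rail's
- low_end: fixed low, thick aluminium end plate across the other end of the rail, 30 mm high, 80 mm deep, 18 mm thick; 195 mm from the middle. Origin: centre of its underside, on the upper face of the rail
- tablet_bottle: bystander: standing amber tablet bottle with white cap, 43 mm in diameter, 77 mm high. Origin: centre of its underside, z up
- ink_bottle: bystander: standing small blue ink bottle, 29 mm in diameter, 58 mm high. Origin: centre of its underside, z up
- stamp: bystander: rubber stamp with black knob on a wooden mount 26 x 50 mm, 72 mm high over all. Origin: centre of its underside, z up

How it is judged:
At the end, for the whole second after the job is handed in: Cartons fall in height from the tall end plate to the low one, each within 12 mm of its mark's centre along and across the rail, underside 2 to 10 mm above the rail's origin, length across the rail within 0.2 rad (either way round), upright within 0.1 rad, at rest, released (((y of tall_end in the frame of rail above 0 m and y of carton_75 in the frame of rail between 0.1155 and 0.1395 m and y of carton_55 in the frame of rail between 0.0305 and 0.0545 m and y of carton_35 in the frame of rail between -0.0545 and -0.0305 m and y of carton_22 in the frame of rail between -0.1395 and -0.1155 m) or (y of tall_end in the frame of rail below 0 m and y of carton_75 in the frame of rail between -0.1395 and -0.1155 m and y of carton_55 in the frame of rail between -0.0545 and -0.0305 m and y of carton_35 in the frame of rail between 0.0305 and 0.0545 m and y of carton_22 in the frame of rail between 0.1155 and 0.1395 m)) and x of carton_75 in the frame of rail between -0.012 and 0.012 m and z of carton_75 in the frame of rail between 0.002 and 0.01 m and angle between the y axis of each of carton_75, carton_55, carton_35, carton_22 and the x axis of rail, either way round below 0.2 rad and angle between each of carton_75, carton_55, carton_35, carton_22's own z axis and vertical below 0.1 rad and linear speed of each of carton_75, carton_55, carton_35, carton_22 below 0.02 m/s and angular speed of each of carton_75, carton_55, carton_35, carton_22 below 0.1 rad/s and x of carton_55 in the frame of rail between -0.012 and 0.012 m and z of carton_55 in the frame of rail between 0.002 and 0.01 m and x of carton_35 in the frame of rail between -0.012 and 0.012 m and z of carton_35 in the frame of rail between 0.002 and 0.01 m and x of carton_22 in the frame of rail between -0.012 and 0.012 m and z of carton_22 in the frame of rail between 0.002 and 0.01 m); the robot touches nothing.
It fails at once if the tablet bottle is shifted more than 20 mm or tipped (distance of tablet_bottle from where it was at the start of the episode above 0.02 m or angle between tablet_bottle's own z axis and vertical above 0.5 rad).
It fails at once if the ink bottle is shifted more than 20 mm or tipped (distance of ink_bottle from where it was at the start of the episode above 0.02 m or angle between ink_bottle's own z axis and vertical above 0.5 rad).
It fails at once if the stamp is shifted more than 20 mm or tipped (distance of stamp from where it was at the start of the episode above 0.02 m or angle between stamp's own z axis and vertical above 0.5 rad).
It also fails if it takes over 99 s, if anything falls off the work surface, if the arm or the gripper's body presses on something with over 40 N, if the wrist force passes 120 N, or if a joint passes its speed limit or range.

## Working session

There is one attempt and no reset: what is moved stays moved. The work goes in short steps, Python scripts to look and compute and a tool call to move; the robot and the scene stay as the last step left them, time stands still between calls to the robot, and variables do not carry over. Pictures are saved under pics/ and viewed, at most 14 in all, crops included, and the job is handed in when it is done.

Besides the shell and the picture viewer there is one more tool, called after "Emit:" as name(argument=value, ...), one argument or row to a line, values as JSON. carry_out: Moves the arm, as the interface text tells. Shifts and turns lie within -1 to 1; 1 stands for 0.04 m of shift or 90 degrees of turn. Its arguments: {"type":"object","properties":{"targets":{"type":"array"}},"required":["targets"]}

```bash
mkdir -p pics; ls
cat > h.py <<'E'
import numpy as np, cv2
from cell import ctrl
def snap(c,f=None):
    cal=ctrl.calibration(c); im=ctrl.grab_frame(c)
    if f: cv2.imwrite('pics/'+f,im[:,:,::-1])
    return im,cal
def marks(c,cal,names):
    T=np.array(cal['T'])
    for n in names:
        for r in ctrl.mark_of(c,n)[:2]:
            print(c,n,round(r['confidence'],2),np.round(T[:3,:3]@np.array(r['at'])+T[:3,3],4))
N=['carton_75','carton_55','carton_35','carton_22','rail','tall_end','low_end','tablet_bottle','ink_bottle','stamp']
E
python3 - <<'E'
from h import *
print(ctrl.get_state())
for c in ['scene','side']:
    im,cal=snap(c,c+'1.png'); print({k:(v if k!='T' else np.round(v,3).tolist()) for k,v in cal.items()}); marks(c,cal,N)
im,cal=snap('wrist','w1.png');print({k:(v if k!='T' else np.round(v,3).tolist()) for k,v in cal.items()})
E
```

```text
pics
{'clock': 0.0, 'joint_pos': array([-1.05596320e-01,  4.91549685e-01,  1.55945315e+00, -3.30812466e-06,
        1.09172453e+00, -1.05597700e-01]), 'dq': array([-0.00059926, -0.00093109,  0.00139868, -0.00053572,  0.00117025,
       -0.00039543]), 'tau': array([-9.52334158e-04, -6.12640929e+01, -2.58175153e+01,  6.92750537e-02,
        4.83079045e-02, -1.38641695e-05]), 'tool_pos': array([6.24747226e-01, 5.10124446e-05, 2.14066617e-01]), 'tcp_rot': array([-3.14046395e+00, -1.16683259e-04,  1.57079917e+00]), 'contact_force': array([ 0.22243457, -0.15923031, -0.49621609]), 'ft_torque': array([-0.0076397 , -0.04162719, -0.00348129]), 'grip_force': 0.0, 'finger_gap': 0.09499555769071566}
{'vfov': 42.358941616186065, 'cx': 320.634872793862, 'cy': 201.11140843554128, 'T': [[-0.905, 0.32, -0.282, 0.172], [-0.426, -0.652, 0.628, 0.87], [0.017, 0.688, 0.725, 0.933], [0.0, 0.0, 0.0, 1.0]]}
scene carton_75 0.92 [0.5849 0.3521 0.0034]
scene carton_75 0.81 [ 0.3909  0.3331 -0.0013]
scene carton_55 0.92 [0.5849 0.3521 0.0034]
scene carton_55 0.81 [ 0.3909  0.3331 -0.0013]
scene carton_35 0.92 [
[... 935 characters left out ...]
 0.3345 0.0032]
side carton_35 0.91 [ 0.4383 -0.1065 -0.0018]
side carton_35 0.82 [0.3962 0.3345 0.0032]
side carton_22 0.91 [ 0.4383 -0.1065 -0.0018]
side carton_22 0.82 [0.3962 0.3345 0.0032]
side rail 0.8 [ 0.6085  0.0122 -0.0017]
side rail 0.64 [ 3.942e-01  3.350e-01 -1.000e-04]
side tall_end 0.56 [ 0.4402 -0.0012 -0.0029]
side low_end 0.62 [ 0.5905 -0.177   0.0071]
side tablet_bottle 0.65 [ 0.4527 -0.2031  0.0007]
side ink_bottle 0.77 [ 0.4216  0.2188 -0.0016]
side stamp 0.53 [0.4371 0.0014 0.0013]
{'vfov': 59.48186735422231, 'cx': 313.72384650416956, 'cy': 196.87628912716482, 'T': [[1.0, -0.0, -0.0, 0.625], [0.0, 0.972, 0.234, 0.066], [0.0, -0.234, 0.972, 0.384], [0.0, 0.0, 0.0, 1.0]]}
```

View pics/scene1.png

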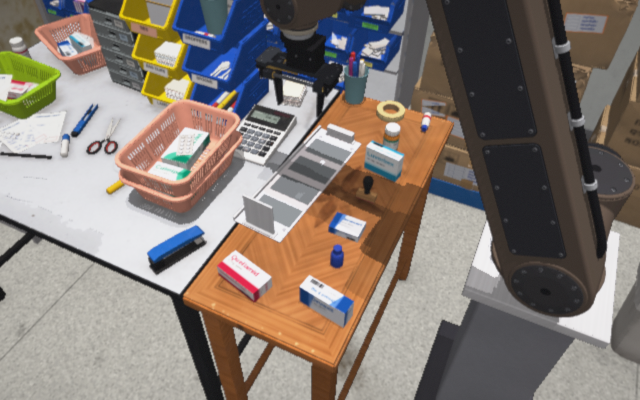

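View pics/side1.png

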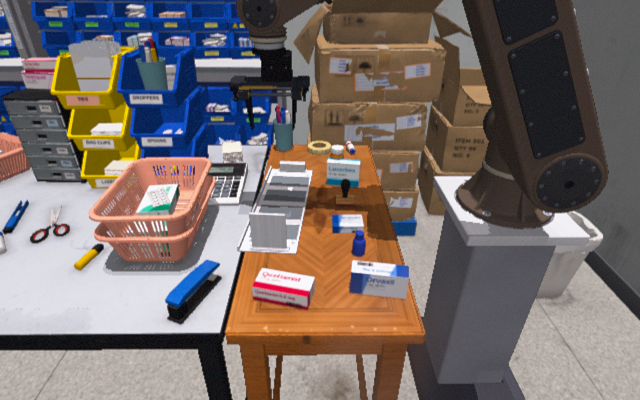

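Run:
```python
from h import *
for c in ['scene','side']:
    im,cal=snap(c); T=np.array(cal['T'])
    for r in ctrl.mark_of(c,'carton_75'):
        print(c,round(r['confidence'],2),np.round(T[:3,:3]@np.array(r['at'])+T[:3,3],4))
    for r in ctrl.masks_of(c,'carton_75'):
        v,u=np.nonzero(r['pixels']); print('mask',round(r['confidence'],2),len(u),u.min(),u.max(),v.min(),v.max())
```

```text
scene 0.95 [ 0.3909  0.334  -0.0032]
scene 0.94 [ 0.4402  0.1179 -0.001 ]
scene 0.91 [0.5854 0.3495 0.0017]
scene 0.55 [ 0.4337 -0.1082 -0.0022]
scene 0.3 [6.084e-01 1.400e-02 5.000e-04]
mask 0.61 1579 217 271 252 301
mask 0.59 1523 300 353 277 326
mask 0.57 1014 365 402 141 180
mask 0.57 704 328 364 213 241
side 0.93 [0.584  0.3508 0.0045]
side 0.92 [ 0.4404  0.1233 -0.0007]
side 0.9 [0.3961 0.3345 0.0031]
side 0.7 [ 0.436  -0.1088 -0.0013]
mask 0.98 847 326 360 159 187
mask 0.63 2018 251 315 269 310
mask 0.6 547 332 363 215 233
mask 0.56 1842 350 408 262 297
```

The scene view shows the rail with its tall plate at the near end (260,215) and its low plate at the far end (340,132), so tall is at +y. Red 35 is at (243,276), blue 55 at (327,300), low 22 at (347,226) and teal 75 at (384,160). The side view agrees.

```bash
cat >> h.py <<'E'
from scipy.optimize import minimize
DIM={'75':(.030,.095,.075),'55':(.035,.110,.055),'35':(.055,.110,.035),'22':(.050,.075,.022)}
def proj(P,cal):
    T=np.array(cal['T']);f=200/np.tan(np.radians(cal['vfov']/2))
    q=(np.atleast_2d(P)-T[:3,3])@T[:3,:3]
    return np.c_[cal['cx']+f*q[:,0]/-q[:,2],cal['cy']-f*q[:,1]/-q[:,2]]
def corners(p,d):  # p=x,y,z,yaw : yaw of length axis from world x
    x,y,z,a=p; w,l,h=d
    s=np.array([[i*l/2,j*w/2,k*h] for i in(-1,1) for j in(-1,1) for k in(0,1)])
    c,n=np.cos(a),np.sin(a)
    return s@np.array([[c,n,0],[-n,c,0],[0,0,1]])+[x,y,z]
def sil(p,d,cal,S=4):
    m=np.zeros((400*1,640),np.uint8)
    h=cv2.convexHull(proj(corners(p,d),cal).astype(np.float32))
    b=np.zeros((400,640),np.uint8); cv2.fillPoly(b,[np.round(h*16).astype(np.int32)],255,cv2.LINE_AA,4)
    return b/255.
def fit(p0,d,views,zfree=True):  # views: (mask,cal)
    def cost(q):
        p=np.array(q)*[1,1,1 if zfree else 0,10]
        return sum(1-np.minimum(b:=sil(p,d,c),m).sum()/np.maximum(b,m).sum() for m,c in views)
    best=None
    for a in (-.3,0,.3):
        q0=np.array([*p0[:3],(p0[3]+a)/10])
        s=np.vstack([q0]+[q0+np.eye(4)[i]*v for i,v in enumerate((.012,.012,.008,.02))])
        r=minimize(cost,q0,method='Nelder-Mead',options=dict(initial_simplex=s,maxfev=220,xatol=1e-4,fatol=1e-4))
        if best is None or r.fun<best.fun: best=r
    return best.x*[1,1,1,10],best.fun/len(views)
def maskat(c,cal,pt,name='carton_75'):
    u=proj(pt,cal)[0].astype(int)
    for r in ctrl.masks_of(c,name):
        m=np.array(r['pixels'])
        if 0<=u[0]<640 and 0<=u[1]<400 and m[max(u[1]-2,0):u[1]+3,max(u[0]-2,0):u[0]+3].any(): return m.astype(float)
P0={'75':(.435,-.108,0,0),'55':(.394,.334,0,0),'35':(.585,.351,0,0),'22':(.440,.120,0,0)}
E
python3 - <<'E'
from h import *
V={k:[] for k in P0}
for c in ['scene','side']:
    im,cal=snap(c)
    for k,p in P0.items():
        m=maskat(c,cal,np.array(p[:3])+[0,0,DIM[k][2]/2])
        if m is not None: V[k].append((m,cal))
        else: print('no',c,k)
for k in P0:
    if V[k]: print(k,len(V[k]),*[np.round(x,4) for x in fit(P0[k],DIM[k],V[k])])
E
```

```text
75 2 [ 0.4365 -0.1115 -0.004  -0.1459] 0.1213
55 2 [ 0.3958  0.3354 -0.0024 -0.1581] 0.0732
35 2 [ 0.5829  0.3517  0.0018 -0.2411] 0.0619
22 2 [ 0.4408  0.1195 -0.0017 -0.0492] 0.1353
```

View pics/w1.png

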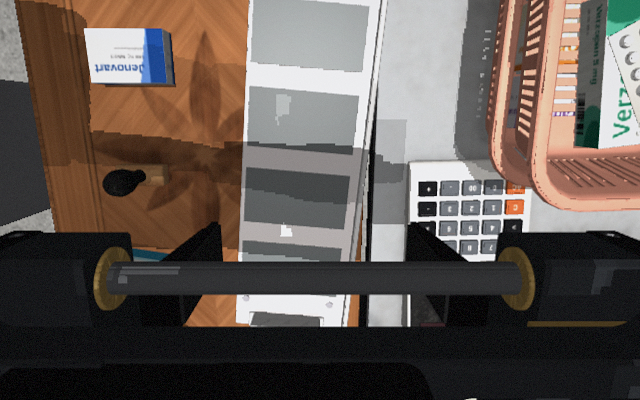

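The wrist view shows carton 22 at (128,57), the stamp at (125,183) and the rail's grey marks. The +42.5 mark has corners at about (250,86), (358,94), (353,147) and (246,141), and the -42.5 mark at about (248,167), (352,177), (347,230) and (244,221).

```bash
cat >> h.py <<'E'
def back(uv,cal,z):
    T=np.array(cal['T']);f=200/np.tan(np.radians(cal['vfov']/2))
    d=np.array([(uv[0]-cal['cx'])/f,-(uv[1]-cal['cy'])/f,-1])@T[:3,:3].T
    return T[:3,3]+d*(z-T[2,3])/d[2]
E
python3 - <<'E'
from h import *
im,cal=snap('wrist')
B=[back(u,cal,.006) for u in [(250,86),(358,94),(353,147),(246,141)]]
C=[back(u,cal,.006) for u in [(248,167),(352,177),(347,230),(244,221)]]
b,c=np.mean(B,0),np.mean(C,0);d=b-c
print(np.round(B,4),np.round(C,4));print('mid',(b+c)/2,'dist',np.linalg.norm(d),'yaw',np.arctan2(-d[0],d[1]))
d=.5*(B[1]+B[2]-B[0]-B[3]);print(np.arctan2(d[1],d[0]))
m=maskat('wrist',cal,(.44,.12,.015))
if m is not None: print(fit(P0['22'],DIM['22'],[(m,cal)],False))
g=cv2.cvtColor(im,cv2.COLOR_RGB2GRAY)
for c in ['scene','side']:
    im,cal=snap(c)
    # overlay marks guess
    R=np.array([.6085,.0125]);a=-.067
    for yy in(-.1275,-.0425,.0425,.1275):
        q=[np.r_[R+[np.cos(a)*x-np.sin(a)*(yy+y),np.sin(a)*x+np.cos(a)*(yy+y)],.006] for x,y in((-.057,-.031),(.057,-.031),(.057,.031),(-.057,.031))]
        cv2.polylines(im:=im.copy(),[np.round(proj(q,cal)).astype(int)],True,(255,0,0),1)
    s=im[110:260,200:400]; cv2.imwrite(f'pics/o_{c}.png',cv2.resize(s,None,fx=3,fy=3,interpolation=cv2.INTER_CUBIC)[:,:,::-1])
E
python3 -c "
import cv2,numpy as np
cv2.imwrite('pics/o.png',cv2.resize(np.vstack([cv2.imread('pics/o_scene.png'),cv2.imread('pics/o_side.png')]),(400,600)))"
```

```text
[[0.5594 0.0928 0.006 ]
 [0.6712 0.0849 0.006 ]
 [0.6675 0.0302 0.006 ]
 [0.5528 0.0365 0.006 ]] [[ 0.5537  0.0085  0.006 ]
 [ 0.6672 -0.0025  0.006 ]
 [ 0.6631 -0.0637  0.006 ]
 [ 0.5465 -0.053   0.006 ]]
mid [0.61018175 0.01669497 0.006     ] dist 0.08893336852941333 yaw -0.057042732825745956
-0.06272182376834816
(array([ 0.44260561,  0.1203115 ,  0.00229204, -0.01059105]), np.float64(0.03391039605588542))
```

View pics/o.png

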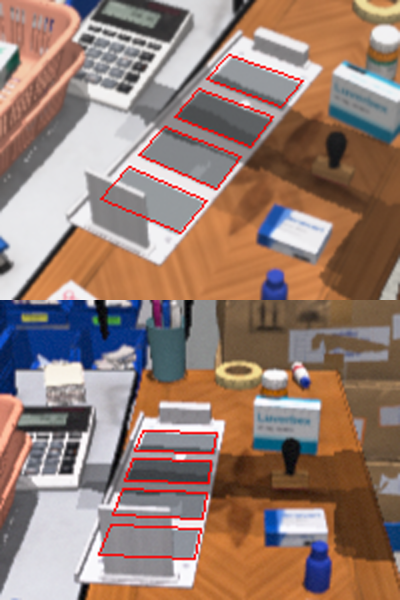

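Emit:
carry_out(
  targets=[
    [0, 0, 0, -0.09, 1],
    [0, 0, 0, -0.09, 1],
    [0, 0, 0, -0.09, 1],
    [0, 0, 0, -0.09, 1],
    [0, 0, 0, -0.09, 1],
    [0, 0, 0, -0.09, 1],
    [0, 0, 0, -0.09, 1],
    [0, 0, 0, -0.09, 1],
    [0, 0, 0, -0.09, 1],
    [0, 0, 0, -0.09, 1],
    [0, 0, 0, -0.09, 1],
    [0, 0, 0, -0.01, 1],
    [0.6, -0.9, 0, 0, 1],
    [0.7, -0.9, 0, 0, 1],
    [0.7, -0.9, 0, 0, 1],
    [0, 0, 0, 0, 1],
    [0, 0, 0, 0, 1],
    [0, 0, 0, 0, 1],
  ],
)

```text
clock: 3.95
tool_pos: [0.5456, -0.1075, 0.2148]
tcp_rot: [3.142, 0.001, 3.14]
contact_force: [0.3, 0.5, 0.3]
finger_gap: 0.0952
grip_force: 0.0
```

```bash
cat >> h.py <<'E'
MARK={'75':(.6173,.1402),'55':(.6118,.0554),'35':(.6062,-.0294),'22':(.6007,-.1142)}
def look(k,p0=None,f=None):
    p0=P0[k] if p0 is None else p0
    s=ctrl.get_state(); print(np.round(s['tool_pos'],4),np.round(s['tcp_rot'],4),s['clock'])
    im,cal=snap('wrist',f)
    m=maskat('wrist',cal,np.array(p0[:3])+[0,0,DIM[k][2]/2])
    if m is None: print('none');return
    p,e=fit(p0,DIM[k],[(m,cal)],False); print(k,np.round(p,4),round(e,3))
def go(x,y,yaw):  # yaw of carton length axis; tool x should be pi+yaw
    s=ctrl.get_state(); t=s['tool_pos']; w=s['tcp_rot'][2]
    dx,dy=x-t[0],y-t[1]; X=np.array([np.cos(w),np.sin(w)]); Y=np.array([np.sin(w),-np.cos(w)])
    d=np.array([dx,dy]); dyaw=(yaw+np.pi-w+np.pi)%(2*np.pi)-np.pi
    print('tool',np.round(t,4),np.round(s['tcp_rot'],3),'t',round(s['clock'],1),'gap',round(s['finger_gap'],4),'units x,y (before turn)',np.round([d@X/.04,d@Y/.04],3),'turn',round(-dyaw/(np.pi/2),4))
E
python3 - <<'E'
from h import *
look('75',(.4365,-.1115,0,-.146),'w2.png')
E
```

```text
[ 0.5456 -0.1075  0.2148] [3.1416e+00 6.0000e-04 3.1402e+00] 3.95
75 [ 0.4376 -0.1069  0.0068 -0.1628] 0.032
```

View pics/w2.png

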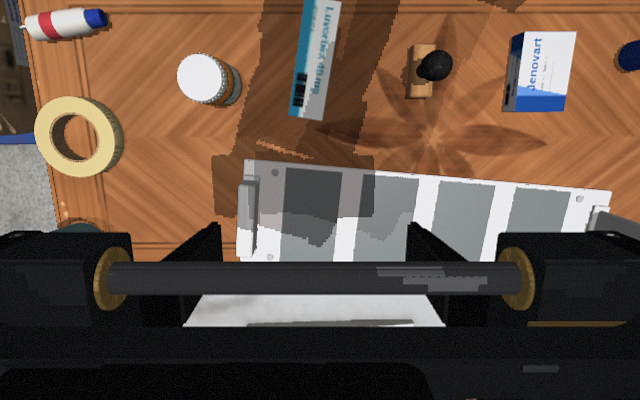

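The wrist view shows carton 75 at (315,60), clear of the bottle (205,78) and the stamp (428,70). Carton 22 is at (540,70).

Run:
```python
from h import *
look('22',(.4425,.12,0,-.01))
go(.4375,-.1075,-.16)
```

```text
[ 0.5456 -0.1072  0.2146] [ 3.1415e+00  2.0000e-04 -3.1413e+00] 4.05
none
tool [ 0.5454 -0.1072  0.2145] [ 3.142 -0.    -3.141] t 4.2 gap 0.095 units x,y (before turn) [ 2.698 -0.006] turn 0.1024
```

Emit:
carry_out(
  targets=[
    [0.9, 0, 0, 0, 1],
    [0.9, 0, 0, 0, 1],
    [0.9, 0, 0, 0.05, 1],
    [0, 0, 0, 0.052, 1],
    [0, 0, 0.9, 0, 1],
    [0, 0, 0.9, 0, 1],
    [0, 0, 0.9, 0, 1],
    [0, 0, 0.6, 0, 1],
    [0, 0, 0.6, 0, 1],
    [0, 0, 0.4, 0, 1],
    [0, 0, 0.2, 0, 1],
    [0, 0, 0, 0, 1],
    [0, 0, 0, 0, -0.6],
    [0, 0, 0, 0, -0.6],
    [0, 0, 0, 0, -0.6],
    [0, 0, 0, 0, -0.6],
    [0, 0, 0, 0, -0.6],
    [0, 0, 0, 0, -0.6],
  ],
)

```text
clock: 5.95
tool_pos: [0.4371, -0.108, 0.0348]
tcp_rot: [-3.142, 0.0, 2.981]
contact_force: [0.0, 0.3, -0.1]
finger_gap: 0.0526
grip_force: 0.0
```

Emit:
carry_out(
  targets=[
    [0, 0, 0, 0, -1],
    [0, 0, 0, 0, -1],
    [0, 0, 0, 0, -1],
    [0, 0, 0, 0, -1],
    [0, 0, 0, 0, -1],
    [0, 0, 0, 0, -1],
    [0, 0, 0, 0, -1],
    [0, 0, -0.3, 0, -1],
    [0, 0, -0.7, 0, -1],
    [0, 0, -0.9, 0, -1],
    [0, 0, -0.9, 0, -1],
    [0, 0, -0.7, 0, -1],
    [0, 0, -0.2, 0, -1],
    [0, 0, 0, 0, -1],
  ],
)

```text
clock: 7.35
tool_pos: [0.4372, -0.1081, 0.1832]
tcp_rot: [-3.141, 0.002, 2.981]
contact_force: [-0.1, 0.0, -2.1]
finger_gap: 0.0297
grip_force: 30.0
```

Run:
```python
from h import *
go(*MARK['75'],-.065)
```

```text
tool [ 0.4372 -0.1081  0.1832] [-3.141e+00  2.000e-03  2.981e+00] t 7.3 gap 0.0297 units x,y (before turn) [-3.455  6.845] turn -0.0606
```

Emit:
carry_out(
  targets=[
    [-0.2, 0.4, 0, 0, -1],
    [-0.4, 0.8, 0, 0, -1],
    [-0.43, 0.85, 0, 0, -1],
    [-0.43, 0.85, 0, 0, -1],
    [-0.43, 0.85, 0, 0, -1],
    [-0.43, 0.85, 0, 0, -1],
    [-0.43, 0.85, 0, 0, -1],
    [-0.4, 0.8, 0, 0, -1],
    [-0.2, 0.4, 0, 0, -1],
    [-0.1, 0.2, 0, 0, -1],
    [0, 0, 0, -0.03, -1],
    [0, 0, 0, -0.03, -1],
    [0, 0, 0, 0, -1],
    [0, 0, 0, 0, -1],
  ],
)

```text
clock: 8.75
tool_pos: [0.6166, 0.14, 0.1818]
tcp_rot: [-3.141, -0.001, 3.074]
contact_force: [-0.3, 0.1, -0.4]
finger_gap: 0.0295
grip_force: 30.0
```

Run:
```python
from h import *
go(*MARK['75'],-.065)
```

```text
tool [0.6166 0.14   0.1818] [-3.141e+00 -1.000e-03  3.074e+00] t 8.8 gap 0.0295 units x,y (before turn) [-0.018  0.006] turn -0.0018
```

Emit:
carry_out(
  targets=[
    [0, 0, 0.4, 0, -1],
    [0, 0, 0.8, 0, -1],
    [0, 0, 0.8, 0, -1],
    [0, 0, 0.7, 0, -1],
    [0, 0, 0.4, 0, -1],
    [0, 0, 0.2, 0, -1],
    [0, 0, 0.1, 0, -1],
    [0, 0, 0.08, 0, -1],
    [0, 0, 0, 0, -1],
    [0, 0, 0, 0, 0.1],
    [0, 0, 0, 0, 0.1],
    [0, 0, 0, 0, 0.1],
    [0, 0, 0, 0, 0.1],
    [0, 0, 0, 0, 0.1],
    [0, 0, -0.4, 0, 0.1],
    [0, 0, -0.9, 0, 0.1],
    [0, 0, -0.9, 0, 1],
    [0, 0, -0.9, 0, 1],
    [0, 0, -0.9, 0, 1],
    [0, 0, -0.4, 0, 1],
  ],
)

```text
clock: 10.75
tool_pos: [0.6177, 0.1406, 0.2231]
tcp_rot: [3.141, 0.004, 3.076]
contact_force: [0.4, 0.9, -0.3]
finger_gap: 0.0788
grip_force: 0.0
```

Run:
```python
from h import *
go(.495,.336,-.16)
V=[]
for c in ['scene','side']:
    im,cal=snap(c); m=maskat(c,cal,(*MARK['75'],.045))
    if m is not None: V.append((m,cal))
print(len(V), fit((*MARK['75'],.006,-.065),DIM['75'],V))
```

```text
tool [0.6177 0.1406 0.2231] [3.141 0.004 3.076] t 10.8 gap 0.0788 units x,y (before turn) [3.383 4.672] turn 0.0599
1 (array([ 0.61775318,  0.13794023,  0.00661332, -0.19216015]), np.float64(0.1588944076526856))
```

Emit:
carry_out(
  targets=[
    [0.4, 0.6, 0, 0, 1],
    [0.6, 0.8, 0, 0, 1],
    [0.6, 0.8, 0, 0, 1],
    [0.6, 0.8, 0, 0, 1],
    [0.6, 0.8, 0, 0, 1],
    [0.4, 0.6, 0, 0, 1],
    [0.18, 0.27, 0, 0.06, 1],
    [0, 0, 0, 0, 1],
    [0, 0, 0, 0, 1],
    [0, 0, 0, 0, 1],
  ],
)

```text
clock: 11.95
tool_pos: [0.4948, 0.3349, 0.2187]
tcp_rot: [-3.141, -0.001, 2.982]
contact_force: [-0.0, -0.4, 0.4]
finger_gap: 0.095
grip_force: 0.0
```

Run:
```python
from h import *
look('55',(.3955,.335,0,-.16),'w3.png')
look('35',(.583,.3515,0,-.24))
go(.3955,.335,-.16)
```

```text
[0.4948 0.3349 0.2187] [-3.1408e+00 -7.0000e-04  2.9823e+00] 11.95
55 [ 0.3975  0.3358  0.0036 -0.1536] 0.06
[0.4949 0.3349 0.2191] [-3.1412e+00 -2.0000e-04  2.9812e+00] 12.05
35 [ 0.5836  0.3495  0.0274 -0.2407] 0.351
tool [0.4948 0.3352 0.2193] [-3.141  0.     2.981] t 12.2 gap 0.0954 units x,y (before turn) [ 2.449 -0.401] turn -0.0004
```

View pics/w3.png

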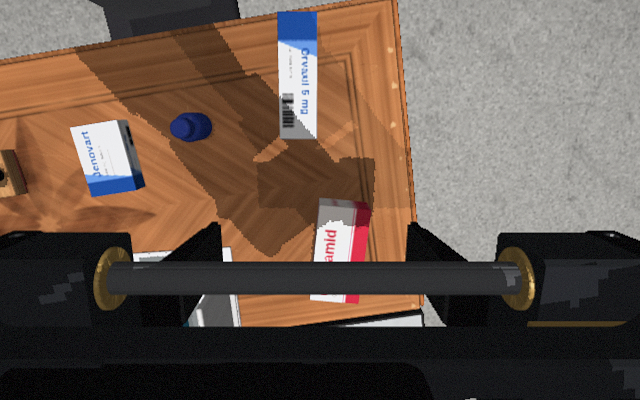

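Carton 55 is at (297,75), clear of the ink bottle at (190,127).

Emit:
carry_out(
  targets=[
    [0.5, -0.1, 0, 0, 0.3],
    [0.8, -0.1, 0, 0, 0.3],
    [0.7, -0.1, 0, 0, 0.3],
    [0.41, -0.1, 0, 0, 0.3],
    [0, 0, 0.9, 0, 0.3],
    [0, 0, 0.9, 0, 0.3],
    [0, 0, 0.9, 0, 0.3],
    [0, 0, 0.8, 0, 0.3],
    [0, 0, 0.6, 0, 0.3],
    [0, 0, 0.4, 0, 0.3],
    [0, 0, 0.3, 0, 0.3],
    [0, 0, 0, 0, -1],
    [0, 0, 0, 0, -1],
    [0, 0, 0, 0, -1],
    [0, 0, 0, 0, -1],
    [0, 0, 0, 0, -1],
    [0, 0, 0, 0, -1],
    [0, 0, 0, 0, -1],
  ],
)

```text
clock: 13.95
tool_pos: [0.397, 0.3356, 0.0282]
tcp_rot: [3.141, 0.001, 2.981]
contact_force: [0.4, -0.1, 6.3]
finger_gap: 0.0349
grip_force: 30.0
```

Emit:
carry_out(
  targets=[
    [0, 0, 0, 0, -1],
    [0, 0, -0.3, 0, -1],
    [0, 0, -0.7, 0, -1],
    [0, 0, -0.9, 0, -1],
    [0, 0, -0.9, 0, -1],
    [0, 0, -0.7, 0, -1],
    [0, 0, -0.4, 0, -1],
    [0, 0, 0, 0, -1],
    [0, 0, 0, 0, -1],
  ],
)

```text
clock: 14.85
tool_pos: [0.3964, 0.3352, 0.1835]
tcp_rot: [3.141, 0.0, 2.981]
contact_force: [0.1, 0.4, 0.3]
finger_gap: 0.0348
grip_force: 30.0
```

Run:
```python
from h import *
go(*MARK['55'],-.065)
```

```text
tool [0.3964 0.3352 0.1835] [3.141 0.    2.981] t 14.8 gap 0.0348 units x,y (before turn) [-6.433 -6.047] turn -0.0606
```

Emit:
carry_out(
  targets=[
    [-0.3, -0.3, 0, 0, -1],
    [-0.6, -0.55, 0, 0, -1],
    [-0.6, -0.55, 0, 0, -1],
    [-0.6, -0.55, 0, 0, -1],
    [-0.6, -0.55, 0, 0, -1],
    [-0.6, -0.55, 0, 0, -1],
    [-0.6, -0.55, 0, 0, -1],
    [-0.6, -0.55, 0, 0, -1],
    [-0.6, -0.55, 0, 0, -1],
    [-0.6, -0.55, 0, 0, -1],
    [-0.5, -0.5, 0, 0, -1],
    [-0.23, -0.3, 0, 0, -1],
    [0, 0, 0, -0.03, -1],
    [0, 0, 0, -0.03, -1],
    [0, 0, 0, 0, -1],
    [0, 0, 0, 0, -1],
  ],
)

```text
clock: 16.45
tool_pos: [0.6115, 0.0558, 0.1829]
tcp_rot: [-3.142, -0.001, 3.075]
contact_force: [0.1, 0.9, -0.6]
finger_gap: 0.0348
grip_force: 30.0
```

Run:
```python
from h import *
go(*MARK['55'],-.065)
```

```text
tool [0.6115 0.0558 0.1829] [-3.142e+00 -1.000e-03  3.075e+00] t 16.4 gap 0.0348 units x,y (before turn) [-0.008 -0.009] turn -0.0012
```

Emit:
carry_out(
  targets=[
    [0, 0, 0.4, 0, -1],
    [0, 0, 0.8, 0, -1],
    [0, 0, 0.8, 0, -1],
    [0, 0, 0.8, 0, -1],
    [0, 0, 0.5, 0, -1],
    [0, 0, 0.2, 0, -1],
    [0, 0, 0.1, 0, -1],
    [0, 0, 0.1, 0, -1],
    [0, 0, 0, 0, -1],
    [0, 0, 0, 0, 0.1],
    [0, 0, 0, 0, 0.1],
    [0, 0, 0, 0, 0.1],
    [0, 0, 0, 0, 0.1],
    [0, 0, 0, 0, 0.1],
    [0, 0, -0.4, 0, 0.1],
    [0, 0, -0.9, 0, 0.1],
    [0, 0, -0.9, 0, 1],
    [0, 0, -0.9, 0, 1],
    [0, 0, -0.9, 0, 1],
    [0, 0, -0.7, 0, 1],
  ],
)

```text
clock: 18.45
tool_pos: [0.6121, 0.0555, 0.2259]
tcp_rot: [3.141, 0.002, 3.076]
contact_force: [0.0, -0.2, -0.2]
finger_gap: 0.0789
grip_force: 0.0
```

Run:
```python
from h import *
go(.685,.35,-.24)
```

```text
tool [0.6121 0.0555 0.2259] [3.141e+00 2.000e-03 3.076e+00] t 18.4 gap 0.0789 units x,y (before turn) [-1.334  7.468] turn 0.1108
```

Emit:
carry_out(
  targets=[
    [-0.1, 0.4, 0, 0, 1],
    [-0.15, 0.8, 0, 0, 1],
    [-0.15, 0.85, 0, 0, 1],
    [-0.15, 0.85, 0, 0, 1],
    [-0.15, 0.85, 0, 0, 1],
    [-0.15, 0.85, 0, 0, 1],
    [-0.15, 0.85, 0, 0, 1],
    [-0.15, 0.85, 0, 0, 1],
    [-0.13, 0.7, 0, 0, 1],
    [-0.1, 0.45, 0, 0.05, 1],
    [0, 0, 0, 0.06, 1],
    [0, 0, 0, 0, 1],
    [0, 0, 0, 0, 1],
    [0, 0, 0, 0, 1],
  ],
)

```text
clock: 19.85
tool_pos: [0.6866, 0.3489, 0.2233]
tcp_rot: [-3.141, -0.0, 2.904]
contact_force: [-0.1, 0.3, -0.6]
finger_gap: 0.0949
grip_force: 0.0
```

Run:
```python
from h import *
look('35',(.5835,.351,0,-.24),'w4.png')
go(.5835,.351,-.24)
```

```text
[0.6866 0.3489 0.2233] [-3.1414e+00 -2.0000e-04  2.9044e+00] 19.85
35 [ 0.5838  0.3491  0.0051 -0.2652] 0.039
tool [0.6867 0.3488 0.2235] [3.141 0.    2.904] t 19.9 gap 0.095 units x,y (before turn) [ 2.521 -0.556] turn 0.0013
```

View pics/w4.png

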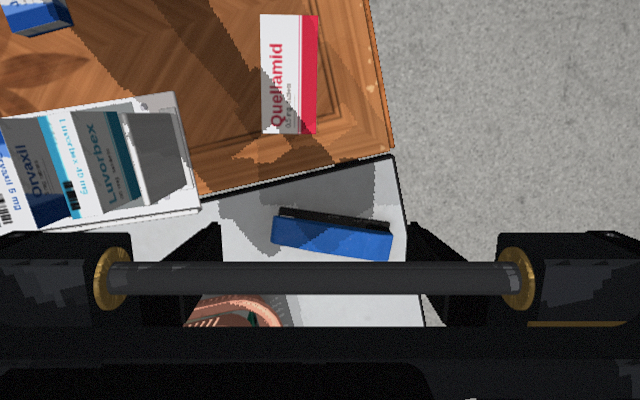

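Carton 35 is at (290,75), straight in the view, and cartons 75 and 55 stand upright on the rail at left (95,165).

Emit:
carry_out(
  targets=[
    [0.5, -0.15, 0, 0, 1],
    [0.8, -0.15, 0, 0, 1],
    [0.8, -0.15, 0, 0, 1],
    [0.42, -0.13, 0, 0.01, 1],
    [0, 0, 0.9, 0, 1],
    [0, 0, 0.9, 0, 1],
    [0, 0, 0.9, 0, 1],
    [0, 0, 0.9, 0, 1],
    [0, 0, 0.8, 0, 0.7],
    [0, 0, 0.5, 0, 0.7],
    [0, 0, 0.3, 0, 0.7],
    [0, 0, 0.1, 0, 0.7],
    [0, 0, 0, 0, -1],
    [0, 0, 0, 0, -1],
    [0, 0, 0, 0, -1],
    [0, 0, 0, 0, -1],
    [0, 0, 0, 0, -1],
    [0, 0, 0, 0, -1],
    [0, 0, 0, 0, -1],
  ],
)

```text
clock: 21.85
tool_pos: [0.5836, 0.3506, 0.0123]
tcp_rot: [3.141, 0.001, 2.887]
contact_force: [-1.8, -1.4, 5.9]
finger_gap: 0.0547
grip_force: 30.0
```

Emit:
carry_out(
  targets=[
    [0, 0, 0, 0, -1],
    [0, 0, -0.3, 0, -1],
    [0, 0, -0.7, 0, -1],
    [0, 0, -0.9, 0, -1],
    [0, 0, -0.9, 0, -1],
    [0, 0, -0.7, 0, -1],
    [0, 0, -0.4, 0, -1],
    [0, 0, 0, 0, -1],
    [0, 0, 0, 0, -1],
  ],
)

```text
clock: 22.75
tool_pos: [0.583, 0.3503, 0.1673]
tcp_rot: [-3.142, -0.0, 2.887]
contact_force: [0.9, -0.7, -0.5]
finger_gap: 0.0545
grip_force: 30.0
```

Run:
```python
from h import *
go(*MARK['35'],-.065)
```

```text
tool [0.583  0.3503 0.1673] [-3.142 -0.     2.887] t 22.8 gap 0.0545 units x,y (before turn) [-2.952 -9.041] turn -0.1206
```

Emit:
carry_out(
  targets=[
    [-0.15, -0.4, 0, 0, -1],
    [-0.28, -0.8, 0, 0, -1],
    [-0.28, -0.85, 0, 0, -1],
    [-0.28, -0.85, 0, 0, -1],
    [-0.28, -0.85, 0, 0, -1],
    [-0.28, -0.85, 0, 0, -1],
    [-0.28, -0.85, 0, 0, -1],
    [-0.28, -0.85, 0, 0, -1],
    [-0.28, -0.85, 0, 0, -1],
    [-0.25, -0.85, 0, 0, -1],
    [-0.2, -0.65, 0, 0, -1],
    [-0.11, -0.39, 0, 0, -1],
    [0, 0, 0, -0.06, -1],
    [0, 0, 0, -0.06, -1],
    [0, 0, 0, 0, -1],
    [0, 0, 0, 0, -1],
  ],
)

```text
clock: 24.35
tool_pos: [0.6061, -0.0291, 0.167]
tcp_rot: [3.141, -0.001, 3.073]
contact_force: [-0.6, -0.1, -1.0]
finger_gap: 0.0549
grip_force: 30.0
```

Run:
```python
from h import *
go(*MARK['35'],-.065)
```

```text
tool [ 0.6061 -0.0291  0.167 ] [ 3.141e+00 -1.000e-03  3.073e+00] t 24.4 gap 0.0549 units x,y (before turn) [-0.003 -0.007] turn -0.0022
```

Emit:
carry_out(
  targets=[
    [0, 0, 0.4, 0, -1],
    [0, 0, 0.8, 0, -1],
    [0, 0, 0.8, 0, -1],
    [0, 0, 0.8, 0, -1],
    [0, 0, 0.5, 0, -1],
    [0, 0, 0.2, 0, -1],
    [0, 0, 0.1, 0, -1],
    [0, 0, 0.08, 0, -1],
    [0, 0, 0, 0, -1],
    [0, 0, 0, 0, 0.45],
    [0, 0, 0, 0, 0.45],
    [0, 0, 0, 0, 0.45],
    [0, 0, 0, 0, 0.45],
    [0, 0, -0.4, 0, 0.45],
    [0, 0, -0.9, 0, 0.45],
    [0, 0, -0.9, 0, 0.45],
    [0, 0, -0.9, 0, 1],
    [0, 0, -0.9, 0, 1],
    [0, 0, -0.8, 0, 1],
  ],
)

```text
clock: 26.25
tool_pos: [0.6064, -0.0292, 0.2144]
tcp_rot: [-3.141, 0.001, 3.076]
contact_force: [0.8, -0.2, -0.1]
finger_gap: 0.0876
grip_force: 0.0
```

Run:
```python
from h import *
go(.54,.12,-.03)
```

```text
tool [ 0.6064 -0.0292  0.2144] [-3.141e+00  1.000e-03  3.076e+00] t 26.2 gap 0.0876 units x,y (before turn) [1.901 3.612] turn -0.0229
```

Emit:
carry_out(
  targets=[
    [0.25, 0.4, 0, 0, 1],
    [0.4, 0.8, 0, 0, 1],
    [0.4, 0.8, 0, 0, 1],
    [0.4, 0.8, 0, 0, 1],
    [0.3, 0.6, 0, 0, 1],
    [0.15, 0.2, 0, -0.02, 1],
    [0, 0, 0, 0, 1],
    [0, 0, 0, 0, 1],
    [0, 0, 0, 0, 1],
  ],
)

```text
clock: 27.15
tool_pos: [0.5405, 0.1186, 0.2121]
tcp_rot: [-3.141, 0.0, 3.106]
contact_force: [0.4, 0.2, -0.1]
finger_gap: 0.095
grip_force: 0.0
```

Run:
```python
from h import *
look('22',(.442,.12,0,-.03),'w5.png')
go(.442,.12,-.03)
```

```text
[0.5405 0.1186 0.2121] [-3.1415  0.      3.1057] 27.15
22 [ 0.442   0.1197  0.0046 -0.0174] 0.074
tool [0.5405 0.1186 0.2121] [-3.141 -0.     3.106] t 27.2 gap 0.0953 units x,y (before turn) [ 2.461 -0.054] turn -0.0038
```

View pics/w5.png

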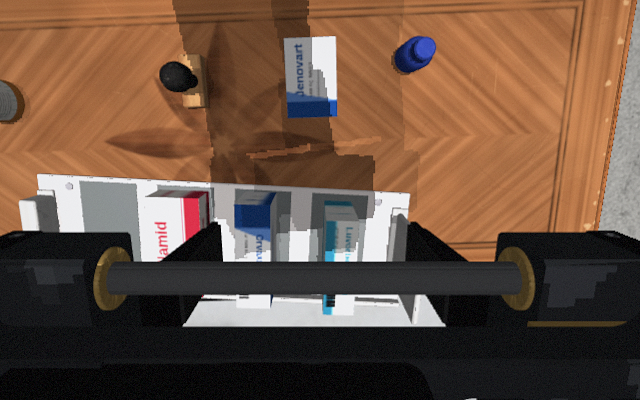

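Carton 22 is at (310,77), with the stamp (185,80) and the ink bottle (415,55) clear of it. On the rail 75, 55 and 35 stand in order and the mark by the low plate is empty.

Emit:
carry_out(
  targets=[
    [0.5, 0, 0, 0, 0.7],
    [0.8, -0.05, 0, 0, 0.7],
    [0.8, 0, 0, 0, 0.7],
    [0.36, 0, 0, -0.008, 0.7],
    [0, 0, 0.9, 0, 0.7],
    [0, 0, 0.9, 0, 0.7],
    [0, 0, 0.9, 0, 0.7],
    [0, 0, 0.9, 0, 0.7],
    [0, 0, 0.7, 0, 0.7],
    [0, 0, 0.5, 0, 0.7],
    [0, 0, 0.25, 0, 0.7],
    [0, 0, 0.1, 0, 0.7],
    [0, 0, 0, 0, 0.7],
    [0, 0, 0, 0, -1],
    [0, 0, 0, 0, -1],
    [0, 0, 0, 0, -1],
    [0, 0, 0, 0, -1],
    [0, 0, 0, 0, -1],
    [0, 0, 0, 0, -1],
    [0, 0, 0, 0, -1],
  ],
)

```text
clock: 29.25
tool_pos: [0.4418, 0.1209, 0.0065]
tcp_rot: [3.142, 0.001, 3.12]
contact_force: [-1.0, 1.1, 6.1]
finger_gap: 0.0498
grip_force: 30.0
```

Emit:
carry_out(
  targets=[
    [0, 0, 0, 0, -1],
    [0, 0, -0.3, 0, -1],
    [0, 0, -0.7, 0, -1],
    [0, 0, -0.9, 0, -1],
    [0, 0, -0.9, 0, -1],
    [0, 0, -0.7, 0, -1],
    [0, 0, -0.4, 0, -1],
    [0, 0, 0, 0, -1],
    [0, 0, 0, 0, -1],
  ],
)

```text
clock: 30.15
tool_pos: [0.4414, 0.1209, 0.1618]
tcp_rot: [-3.142, -0.0, 3.12]
contact_force: [-0.4, -0.1, -0.1]
finger_gap: 0.0497
grip_force: 30.0
```

Run:
```python
from h import *
go(*MARK['22'],-.065)
```

```text
tool [0.4414 0.1209 0.1618] [-3.142 -0.     3.12 ] t 30.1 gap 0.0497 units x,y (before turn) [-4.11  -5.788] turn 0.0274
```

Emit:
carry_out(
  targets=[
    [-0.25, -0.35, 0, 0, -1],
    [-0.5, -0.7, 0, 0, -1],
    [-0.5, -0.7, 0, 0, -1],
    [-0.5, -0.7, 0, 0, -1],
    [-0.5, -0.7, 0, 0, -1],
    [-0.5, -0.7, 0, 0, -1],
    [-0.5, -0.7, 0, 0, -1],
    [-0.5, -0.7, 0, 0, -1],
    [-0.26, -0.4, 0, 0, -1],
    [-0.1, -0.13, 0, 0.027, -1],
    [0, 0, 0, 0, -1],
    [0, 0, 0, 0, -1],
  ],
)

```text
clock: 31.35
tool_pos: [0.6003, -0.1135, 0.1608]
tcp_rot: [3.141, -0.002, 3.078]
contact_force: [-0.7, -0.0, -0.6]
finger_gap: 0.0498
grip_force: 30.0
```

Run:
```python
from h import *
go(*MARK['22'],-.065)
```

```text
tool [ 0.6003 -0.1135  0.1608] [ 3.141e+00 -2.000e-03  3.078e+00] t 31.4 gap 0.0498 units x,y (before turn) [-0.01  -0.016] turn 0.001
```

Emit:
carry_out(
  targets=[
    [0, 0, 0.4, 0, -1],
    [0, 0, 0.8, 0, -1],
    [0, 0, 0.8, 0, -1],
    [0, 0, 0.8, 0, -1],
    [0, 0, 0.5, 0, -1],
    [0, 0, 0.2, 0, -1],
    [0, 0, 0.1, 0, -1],
    [0, 0, 0.08, 0, -1],
    [0, 0, 0, 0, -1],
    [0, 0, 0, 0, 0.35],
    [0, 0, 0, 0, 0.35],
    [0, 0, 0, 0, 0.35],
    [0, 0, 0, 0, 0.35],
    [0, 0, -0.4, 0, 0.35],
    [0, 0, -0.9, 0, 0.35],
    [0, 0, -0.9, 0, 0.35],
    [0, 0, -0.9, 0, 0.35],
    [0, 0, -0.9, 0, 0.35],
    [0, 0, -0.9, 0, 0.35],
    [0, 0, -0.9, 0, 0.35],
  ],
)

```text
clock: 33.35
tool_pos: [0.6007, -0.1138, 0.2488]
tcp_rot: [-3.142, 0.0, 3.077]
contact_force: [-0.7, 0.1, 0.2]
finger_gap: 0.0645
grip_force: 0.0
```

Emit:
carry_out(
  targets=[
    [-0.4, 0.4, 0, 0, 0.35],
    [-0.6, 0.6, 0, 0, 0.35],
    [-0.6, 0.6, 0, 0, 0.35],
    [-0.6, 0.6, 0, 0, 0.35],
    [-0.5, 0.5, 0, 0, 0.35],
    [-0.2, 0.4, 0, 0, 0.35],
    [0, 0, 0, 0, 0.35],
    [0, 0, 0, 0, 0.35],
    [0, 0, 0, 0, 0.35],
    [0, 0, 0, 0, 0.35],
  ],
)

```text
clock: 34.35
tool_pos: [0.7243, 0.0015, 0.2475]
tcp_rot: [-3.141, 0.0, 3.076]
contact_force: [0.8, -0.2, 0.2]
finger_gap: 0.0644
grip_force: 0.0
```

Run:
```python
from h import *
R=np.array([.609,.013]);a=-.065;M=np.array([[np.cos(a),np.sin(a)],[-np.sin(a),np.cos(a)]])
s=ctrl.get_state();print(s['tool_pos'],s['clock'])
im,cal=snap('wrist','end.png')
rs=ctrl.mark_of('wrist','rail');T=np.array(cal['T'])
for n in ('rail','tall_end','low_end','carton_75'):
    for r in ctrl.mark_of('wrist',n): print(n,round(r['confidence'],2),np.round(T[:3,:3]@r['at']+T[:3,3],4))
for k in P0:
    p0=np.array([*MARK[k],.006,-.065]); m=maskat('wrist',cal,p0[:3]+[0,0,DIM[k][2]*.7])
    if m is None: print('none',k);continue
    def f2(q):
        b=sil([q[0],q[1],.006,q[2]*10],DIM[k],cal); return 1-np.minimum(b,m).sum()/np.maximum(b,m).sum()
    q0=np.array([p0[0],p0[1],-.0065]);r=minimize(f2,q0,method='Nelder-Mead',options=dict(initial_simplex=np.vstack([q0,q0+np.diag([.01,.01,.02])])))
    print(k,'in rail mm',np.round(M@(r.x[:2]-R)*1000,1),'yaw',round(r.x[2]*10-a,3),round(r.fun,3))
```

```text
[0.72425239 0.00149693 0.24751974] 34.35
rail 0.65 [ 0.6088  0.0177 -0.002 ]
tall_end 0.64 [0.6263 0.2151 0.0055]
tall_end 0.51 [ 0.5998 -0.1153  0.0063]
low_end 0.77 [ 0.5879 -0.1818  0.0013]
carton_75 0.91 [0.6219 0.1394 0.0041]
carton_75 0.8 [ 0.601  -0.1178  0.0069]
carton_75 0.76 [0.613  0.0569 0.0067]
carton_75 0.56 [ 0.6115 -0.0292  0.005 ]
75 in rail mm [ -0.6 128.1] yaw 0.001 0.038
55 in rail mm [-0.2 42.9] yaw -0.012 0.03
35 in rail mm [  1.5 -41.3] yaw 0.003 0.048
22 in rail mm [   1.3 -126.6] yaw 0.015 0.041
```

View pics/end.png

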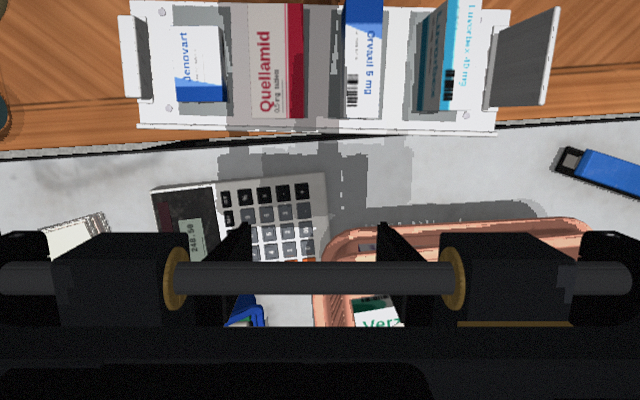

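The wrist view shows all four cartons upright, at about (200,63), (275,60), (362,58) and (447,55), falling in height from the tall plate to the low one. Each measures within about 2 mm of its mark, and the gripper is clear.

```bash
python3 -c "
from cell import ctrl
print(ctrl.close_job())"
```

```text
the job is handed in; nothing more can be done
None
```

The job is handed in: all four cartons are on the rail in height order, each measured within about 2 mm of its mark and released, and the bottles and stamp were never touched; the hand-in call returned no verdict.

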